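# Unlock the burner head, draw it from its stand and hold it tipped over

### The job

Unlock the slot burner head by winding the handwheel on the grey stand anticlockwise (seen from above) until the fork slide rests against its stop, and leave the slide there. Then draw the burner head up out of its socket and tip it over by at least 45 degrees from upright, in any direction, for inspection. Finish while still holding it tipped and still in the gripper, with every part of it at least 5 cm above the top of the stand, and leave the glassware and other things on the bench where they are.

Things in the scene. Friction and masses are not known exactly. Their poses are not given: they have to be found in the camera images.
- stand: grey metal block fixed to the bench, 110 (x) x 300 (y) x 60 mm tall, origin at the centre of its underside. On its top, along its own y: the burner socket at y = -80, the fork slide that covers the burner's flange, the handwheel at y = +80. The stop is a dark steel block 22 x 14 x 28 mm tall on top at x = 34, its face towards the socket at y = 15
- socket (a point): mouth of the round socket in the stand's top, 28 mm wide, 50 mm deep, on its axis at the level of the stand's top (60 mm above the bench)
- fork (a joint): steel fork slide (m), moves along the stand's +y: 0 = locked, its two prongs reach 14 mm past the burner's axis over the flange; 0.045 = against the stop, prongs 4 mm clear of the flange (the burner is free only in the last 4 mm). Driven only by the wheel through rack and pinion: 0.005 m per rad. Its lug stands 28.5 mm above the stand's top, the rest 16 mm
- fork_lug (a point): the upright lug of the fork slide, 22 x 10 mm: middle of its face that meets the stop, 80 mm above the bench
- wheel (a joint): angle of the handwheel (rad), grows anticlockwise seen from above: 0 = locked, 9.0 = slide against the stop, goes no further. It starts between 0 and 2.0, so 1.1 to 1.45 turns are needed. Friction 0.05 N m (about 1.2 N at the crank handle); stays where it is left
- wheel_axis (a point): point on the handwheel's vertical axis, at the underside of the wheel, 92 mm above the bench. The wheel is a disc 120 mm across over its rim, 11 mm thick, flat on top (its hub no higher than the rim, 103 mm above the bench)
- crank_top (a point): top centre of the handwheel's upright crank handle: round black grip 18 mm in diameter, 38 mm tall (104 to 142 mm above the bench), 42 mm from the wheel's axis; it spins freely on its own pin, so a gripper can hold it and travel round the axis without turning
- burner: stainless slot burner head, loose, 0.32 to 0.48 kg. Origin: centre of the flange's underside, 60 mm above the bench when seated; z up the stem's axis. Stem 24 mm dia., 38 mm down from the origin; flange 54 mm dia., 8 mm thick; neck 24 mm dia.; on top a bar 100 (own x) x 22 (own y) x 26 mm tall, z = 40 to 66, slot along its top. Seated, its x is within 0.25 rad of the stand's x
- bar_center (a point): centre of the burner bar, 53 mm above the burner's origin: grip here across the 22 mm width
- stem_end (a point): centre of the lower end of the burner's stem, 38 mm below its origin
- flask: small glass volumetric flask, 64 mm wide, 130 mm tall, loose, a bystander; origin under its centre
- beaker: clear beaker, 68 mm wide, 85 mm tall, loose, a bystander; origin under its centre
- lamp: spare hollow cathode lamp standing on its black base, 37 mm diameter, 115 mm tall, loose, a bystander; origin under its centre
Things that resemble listed ones, but are neither listed nor needed, are in the scene too. Leave any orange, red or yellow look-alike of the burner alone.

How it is judged:
On the way, in this order (a step that is already met when the one before it is completed fails the run):
1. the fork slide is wound back against its stop (within 2 mm), with the burner still seated (value of joint fork above 0.043 m and distance between burner and socket below 0.015 m), for 0.1 s.
2. the burner head is drawn up out of its socket in the gripper (height (world z) of stem_end above 0.065 m and contact force between the fingers and burner above 1 N), for 0.1 s.
At the end, for the whole second after the job is handed in: The fork slide is within 3 mm of its stop; the gripper holds the burner head still, its axis at least 43 degrees from upright, its stem end more than 40 mm and its flange and bar centres more than 55 mm above the stand's top, not touching the stand; bystanders not moved more than 30 mm or tipped (value of joint fork above 0.042 m and angle between burner's own z axis and vertical above 0.75 rad and height (world z) of stem_end above 0.1 m and height (world z) of each of burner, bar_center above 0.115 m and contact force between the fingers and burner above 1 N and contact force between burner and stand below 0.1 N and linear speed of burner below 0.03 m/s and angular speed of burner below 0.2 rad/s); the arm keeps its last pose, push and grip.
It fails at once if the flask is moved or tipped (distance of flask from where it was at the start of the episode above 0.03 m or angle between flask's own z axis and vertical above 0.5 rad).
It fails at once if the beaker is moved or tipped (distance of beaker from where it was at the start of the episode above 0.03 m or angle between beaker's own z axis and vertical above 0.5 rad).
It fails at once if the lamp is moved or tipped (distance of lamp from where it was at the start of the episode above 0.03 m or angle between lamp's own z axis and vertical above 0.5 rad).
It also fails if it takes over 59 s, if anything falls off the work surface, if the arm or the gripper's body presses on something with over 40 N, if the wrist force passes 120 N, or if a joint passes its speed limit or range.

### The arm

A 6-joint arm with a two-finger parallel gripper is mounted at the origin on the work surface. World frame = base frame: x ahead of the robot, y to its left, z up, the work surface at z = 0. Lengths are in m, angles in rad, forces in N, time in s.
With the tool pointing down it reaches from about 0.325 to 0.85 m from the base axis. Payload 4.4 kg.
Tool frame: the origin (TCP) lies at the very end of the fingers, on their centre line; the grasp point (between the pads) lies ctrl.hold_point_z behind it (ctrl.hold_point_z is the distance from the TCP to the grasp point, in m); z points along the fingers, y is the line along which they close (so a half turn about z gives the same grasp; the last joint's range is limited). The gripper opens to 94 mm and grips with 3 to 60 N. Pads are 16 mm wide; open, the fingers measure 119 mm over their backs; the gripper's body (75 mm by 177 mm) begins 78 mm behind the grasp point.
Start: joints at [1.062, 0.207, 1.542, -0, 1.393, -0.15], TCP at [0.202, 0.538, 0.176] pointing down, gripper open.
Joint ranges: [-2.73, 2.73], [-0.86, 2.22], [0.23, 2.46], [-1.11, 4.25], [0.08, 2.63], [-2.82, 2.82]. Speed limits (rad/s): [2.79, 2.79, 3.14, 3.14, 3.14, 3.14].

### API

Orientations are given as a unit quaternion [x, y, z, w].
In Python, from cell import readout, viewer, ticket, regions_of, place_of, ctrl gives the robot as it stands. The module is installed in compiled form; this text tells all that it offers.
- The arm moves only by the tool step_arm, never from a script. Its argument "deltas" is a list of rows, each an object of numbers: "hand": the opening, from 0 (shut) to 1 (fully open); "x", "y", "z": the shift along the world's x, y, z in mm; "rx", "ry", "rz": the turn, a rotation vector about the world's x, y, z in rad. In form: [{"hand": .., "x": .., "y": .., "z": .., "rx": .., "ry": .., "rz": ..}, ...]. A call has exactly 10 rows; each row shifts and turns the commanded pose from where the row before left it; what a row does not reach is not made up. A row lasts 1/8 s, in which the tool goes at most 62.5 mm and 10.7 degrees, less where a joint would pass 70% of its speed; a pose out of reach is approached as far as the arm can. A call is refused whole if a number of a shift passes 62.5 or a number of a turn 0.188, either way. A call with a gripper value outside its range is refused whole. The fingers move at their own pace and stop on an object; "squeeze" is the grip in N (left out, the last holds). Time passes only in rows, so rows that do not move let the fingers close, or fill a call up. It gives the time, the measured TCP pose, the force, the opening and the grip force at its end, in the units of the state.
- readout.read_state(): the state, without advancing time (a new reading comes with each control period).
- viewer.capture(name): name is "scene" or "side" or "wrist"; returns a dict with "image" (420x560x3 uint8, red, green, blue), "vfov" (degrees; the focal length in pixels is half the picture's height over the tangent of half this angle, whatever the lens; pixels are square), "cx", "cy" (the principal point, pixels), "R" (3x3) and "t" (3): a world point X has camera coordinates R X + t. Camera axes: x right, y down, z forward; pixel columns grow to the right and rows downward; lengths in m; the calibration is good to about 2 mm. A picture is of the moment at which its call begins. There is no depth.
- ticket.hand_in(): hands the job in; it is judged then, once.
Trained networks look in a picture, given as the dict that the camera call returned (one of the last four; its "shot" number tells which), for a name from the list of things; names that differ only in an ending like _2 or _b are one class to them, and where a whole thing is asked for, a point or a joint stands for the part that bears it (a point fixed in the world has none). Each returns a list of dicts, best first, with "confidence" (0 to 1); they miss things now and then, are a little off and sometimes report something else, mostly with a low value. They report only what shows in the picture. A call takes as long as a camera call. They do not tell look-alikes from the thing itself.
- regions_of(picture, target): "region" (420x560 bool, what is visible of it) and "at" ([row, column] in pixels, amid what is visible of it).
- place_of(picture, target): "at" ([row, column] in pixels: a listed point, or the origin of a listed thing).
The state is a dict: "time_s": time; "joints": joint angles; "dq": joint speeds; "tau": joint torques, N m; "position": TCP position; "ee_rot": TCP orientation; "contact_force": force on the tool from outside, world axes, zero at the start; "moment": the same for the moment, N m; "gripper_width": finger opening in m; "gripper_force": force on a finger pad.
Only numpy, scipy, OpenCV 4.12 (cv2) and the standard library are available. Lean on these libraries where they do the work, as an engineer would, in place of code of your own. Each camera call takes 0.05 s, during which the arm holds its last target. There are 200 camera calls.

## Working session

There is one attempt and no reset: what is moved stays moved. The work goes in short steps, Python scripts to look and compute and a tool call to move; the robot and the scene stay as the last step left them, time stands still between calls to the robot, and variables do not carry over. Pictures are saved under pics/ and viewed, at most 13 in all, crops included, and the job is handed in when it is done.

Besides the shell and the picture viewer there is one more tool, called as a command line: name --argument value ..., lists and objects as JSON in quotes. step_arm: Moves the arm, as the interface text tells. Its arguments: {"type":"object","properties":{"deltas":{"type":"array"},"squeeze":{"type":"number"}},"required":["deltas"]}

```bash
mkdir -p pics
cat > h.py <<'E'
import numpy as np, cv2
from cell import readout, viewer, ticket, regions_of, place_of, ctrl
def f(p): return p["image"].shape[0]/2/np.tan(np.radians(p["vfov"])/2)
def ray(p,at):
    R=np.array(p["R"]);t=np.array(p["t"])
    d=R.T@np.array([(at[1]-p["cx"])/f(p),(at[0]-p["cy"])/f(p),1]); return -R.T@t,d
def atz(p,at,z):
    o,d=ray(p,at); return o+d*(z-o[2])/d[2]
def tri(obs):
    A=np.zeros((3,3));b=np.zeros(3)
    for p,at in obs:
        o,d=ray(p,at);d=d/np.linalg.norm(d);M=np.eye(3)-np.outer(d,d);A+=M;b+=M@o
    return np.linalg.solve(A,b)
def proj(p,X):
    c=np.array(p["R"])@X+np.array(p["t"]);return [c[1]/c[2]*f(p)+p["cy"],c[0]/c[2]*f(p)+p["cx"]]
def save(p,n): cv2.imwrite(f"pics/{n}.png",p["image"][:,:,::-1])
E
python3 - <<'E'
from h import *
np.set_printoptions(precision=4,suppress=True)
print(ctrl.hold_point_z, readout.read_state())
Z=dict(stand=0,socket=.06,fork_lug=.08,wheel_axis=.092,crank_top=.142,burner=.06,bar_center=.113,flask=0,beaker=0,lamp=0)
ps={n:viewer.capture(n) for n in("scene","side","wrist")}
for n,p in ps.items(): save(p,n+"0"); print(n,-np.array(p["R"]).T@np.array(p["t"]))
for k,z in Z.items():
    for n,p in ps.items():
        for r in place_of(p,k)[:3]: print(k,n,np.round(r["at"]),round(r["confidence"],2),atz(p,r["at"],z))
a=np.vstack([ps["scene"]["image"],ps["side"]["image"]])
E
```

```text
0.0188 {'time_s': 0.0, 'joints': array([ 1.0615,  0.2074,  1.5429,  0.    ,  1.3935, -0.1505]), 'dq': array([-0.0004,  0.0024, -0.0013, -0.0019,  0.    ,  0.0017]), 'tau': array([ -0.002 , -37.0871, -28.1416,   0.0696,   0.036 ,  -0.0002]), 'position': array([0.2015, 0.5376, 0.1748]), 'ee_rot': array([ 0.1784,  0.984 , -0.001 , -0.0004]), 'contact_force': array([ 0.1485,  0.0092, -0.1179]), 'moment': array([-0.0061,  0.0547, -0.0021]), 'gripper_force': 0.0, 'gripper_width': 0.09373241076421028}
scene [ 1.0886 -0.3545  1.1162]
side [ 0.1515 -0.7905  0.9937]
wrist [0.1385 0.5613 0.3848]
stand scene [227. 306.] 0.67 [0.5864 0.0643 0.    ]
stand scene [224. 280.] 0.6 [ 0.5311 -0.003   0.    ]
stand side [222. 281.] 0.68 [0.5758 0.0334 0.    ]
stand side [214. 278.] 0.57 [0.5822 0.064  0.    ]
socket scene [226. 279.] 0.86 [ 0.5657 -0.0288  0.06  ]
socket side [222. 285.] 0.9 [ 0.5609 -0.0198  0.06  ]
socket side [232. 284.] 0.41 [ 0.5409 -0.0488  0.06  ]
socket wrist [358. 266.] 0.48 [0.3984 0.4499 0.06  ]
fork_lug scene [224. 299.] 0.85 [0.6037 0.0218 0.08  ]
fork_lug scene [199. 410.] 
[... 929 characters left out ...]

bar_center side [209. 282.] 0.81 [ 0.5492 -0.021   0.113 ]
bar_center side [283. 248.] 0.71 [ 0.3845 -0.1878  0.113 ]
bar_center side [236. 221.] 0.63 [ 0.3828 -0.0364  0.113 ]
flask scene [212. 276.] 0.73 [0.4844 0.0104 0.    ]
flask scene [154. 367.] 0.71 [0.4452 0.4343 0.    ]
flask side [153. 190.] 0.88 [0.4553 0.4202 0.    ]
flask side [129. 255.] 0.42 [0.6893 0.442  0.    ]
flask wrist [361. 266.] 0.59 [0.4514 0.4272 0.    ]
beaker scene [254. 162.] 0.83 [ 0.4258 -0.3767  0.    ]
beaker side [371. 304.] 0.77 [ 0.4268 -0.3686  0.    ]
beaker side [214. 282.] 0.5 [ 0.5929  0.0591 -0.    ]
lamp scene [200. 409.] 0.74 [0.6877 0.424  0.    ]
lamp side [131. 254.] 0.9 [0.6819 0.4331 0.    ]
```

Run:
```python
import cv2
for n,(r,c) in dict(scene0=(110,180),side0=(110,170)).items():
    i=cv2.imread(f"pics/{n}.png")[r:r+170,c:c+227]
    cv2.imwrite(f"pics/{n}c.png",cv2.resize(i,None,fx=3.5,fy=3.5,interpolation=cv2.INTER_CUBIC))
```

```text
(no output)
```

View pics/scene0c.png

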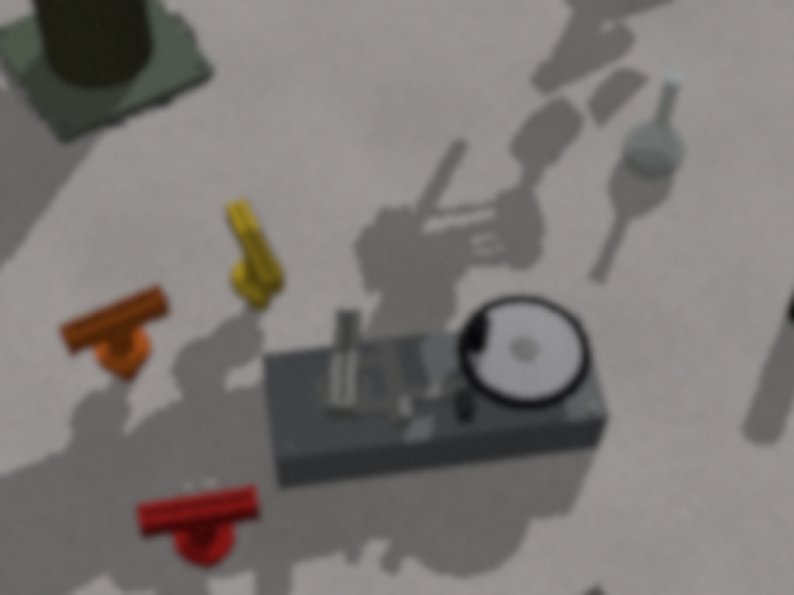

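View pics/side0c.png

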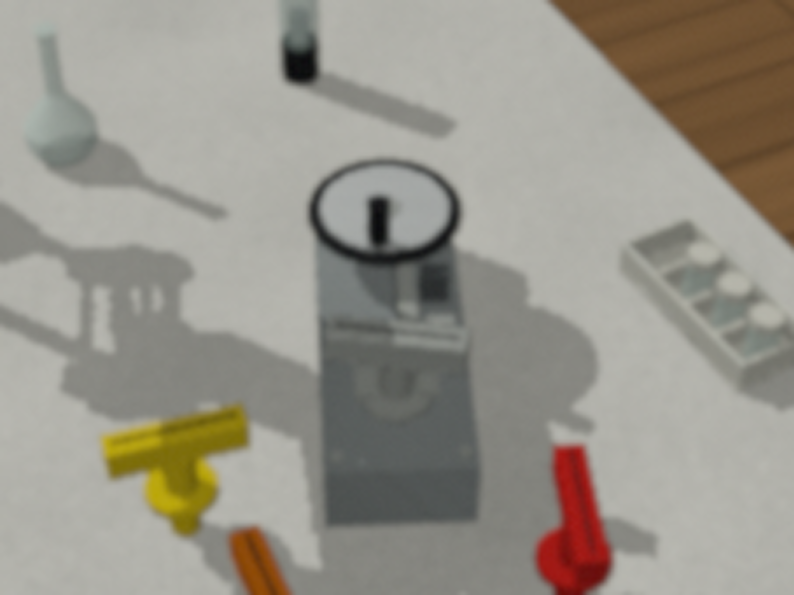

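Views show the stand with the socket near the robot's right and the wheel to the left. The crank is on the side towards the socket: scene ≈ (200,318), side ≈ (167,278). Red, orange and yellow look-alikes lie to one side. I'll go closer for a wrist view.

step_arm --deltas '[{"x":30,"y":-45,"z":20},{"x":32,"y":-48,"z":18},{"x":32,"y":-48,"z":18},{"x":32,"y":-48,"z":18},{"x":32,"y":-48,"z":18},{"x":32,"y":-48,"z":18},{"x":32,"y":-48,"z":18},{"x":32,"y":-48,"z":18},{"x":30,"y":-48,"z":10},{"x":20,"y":-30,"z":0}]'

```text
schema error: expected keys hand, x, y, z, rx, ry, rz
```

Run:
```python
from h import *
np.set_printoptions(precision=4,suppress=True)
s=readout.read_state();print(s["position"],s["ee_rot"],s["joints"])
Z=dict(socket=.06,fork_lug=.08,wheel_axis=.092,crank_top=.142,burner=.06,bar_center=.113)
p=viewer.capture("wrist");save(p,"w1")
R=np.array(p["R"]);print(-R.T@p["t"],R)
for k,z in Z.items():
    for r in place_of(p,k)[:3]: print(k,np.round(r["at"]),round(r["confidence"],2),atz(p,r["at"],z))
```

```text
[0.2019 0.5384 0.1759] [ 0.1784  0.9839 -0.     -0.    ] [ 1.0615  0.2066  1.5415  0.      1.3935 -0.1505]
[0.1387 0.5616 0.3858] [[ 0.351   0.9364  0.0004]
 [ 0.9103 -0.3414  0.234 ]
 [ 0.2193 -0.0817 -0.9722]]
bar_center [358. 266.] 0.73 [0.357  0.4689 0.113 ]
```

View pics/w1.png

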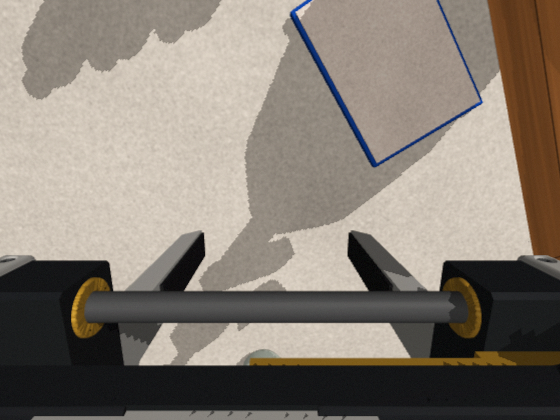

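The wrist camera sees only the area on the base side of the fingers, so the TCP must go beyond the target.

step_arm --deltas '[{"hand":1,"x":20,"y":-40,"z":30,"rx":0,"ry":0,"rz":0},{"hand":1,"x":35,"y":-42,"z":25,"rx":0,"ry":0,"rz":0},{"hand":1,"x":38,"y":-42,"z":20,"rx":0,"ry":0,"rz":0},{"hand":1,"x":40,"y":-42,"z":15,"rx":0,"ry":0,"rz":0},{"hand":1,"x":40,"y":-42,"z":15,"rx":0,"ry":0,"rz":0},{"hand":1,"x":40,"y":-42,"z":10,"rx":0,"ry":0,"rz":0},{"hand":1,"x":40,"y":-42,"z":10,"rx":0,"ry":0,"rz":0},{"hand":1,"x":40,"y":-42,"z":0,"rx":0,"ry":0,"rz":0},{"hand":1,"x":40,"y":-42,"z":0,"rx":0,"ry":0,"rz":0},{"hand":1,"x":40,"y":-42,"z":0,"rx":0,"ry":0,"rz":0}]'

```text
time_s: 3.25
position: [0.5761, 0.1189, 0.3011]
ee_rot: [0.179, 0.984, 0.0, 0.0]
contact_force: [-0.1, 1.0, -0.4]
gripper_width: 0.0941
gripper_force: 0.0
```

step_arm --deltas '[{"hand":1,"x":40,"y":-40,"z":0,"rx":0,"ry":0,"rz":0},{"hand":1,"x":40,"y":-30,"z":0,"rx":0,"ry":0,"rz":0},{"hand":1,"x":25,"y":-20,"z":0,"rx":0,"ry":0,"rz":0},{"hand":1,"x":0,"y":0,"z":0,"rx":0,"ry":0,"rz":0},{"hand":1,"x":0,"y":0,"z":0,"rx":0,"ry":0,"rz":0},{"hand":1,"x":0,"y":0,"z":0,"rx":0,"ry":0,"rz":0},{"hand":1,"x":0,"y":0,"z":0,"rx":0,"ry":0,"rz":0},{"hand":1,"x":0,"y":0,"z":0,"rx":0,"ry":0,"rz":0},{"hand":1,"x":0,"y":0,"z":0,"rx":0,"ry":0,"rz":0},{"hand":1,"x":0,"y":0,"z":0,"rx":0,"ry":0,"rz":0}]'

```text
time_s: 4.5
position: [0.6799, 0.0305, 0.301]
ee_rot: [0.178, 0.984, 0.0, 0.0]
contact_force: [0.8, 0.8, 0.6]
gripper_width: 0.0941
gripper_force: 0.0
```

Run:
```python
from h import *
np.set_printoptions(precision=4,suppress=True)
s=readout.read_state();print(s["time_s"],s["position"],s["ee_rot"],s["joints"])
Z=dict(socket=.06,fork_lug=.08,wheel_axis=.092,crank_top=.142,burner=.06,bar_center=.113)
p=viewer.capture("wrist");save(p,"w2")
import pickle;pickle.dump(dict(p),open("w2.pkl","wb"))
for k,z in Z.items():
    for r in place_of(p,k)[:3]: print(k,np.round(r["at"]),round(r["confidence"],2),atz(p,r["at"],z))
```

```text
4.5 [0.6799 0.0305 0.301 ] [0.1784 0.984  0.     0.    ] [-0.0823  0.3776  1.0726  0.      1.6914 -1.2943]
socket [116. 214.] 0.97 [ 0.5544 -0.0211  0.06  ]
fork_lug [142. 246.] 0.77 [0.6064 0.0122 0.08  ]
wheel_axis [120. 325.] 0.77 [0.6179 0.1264 0.092 ]
crank_top [113. 298.] 0.52 [0.5982 0.0891 0.142 ]
burner [116. 214.] 0.83 [ 0.5538 -0.0206  0.06  ]
burner [  1. 174.] 0.81 [ 0.3973 -0.013   0.06  ]
bar_center [34. 54.] 0.73 [ 0.4027 -0.1592  0.113 ]
bar_center [113. 206.] 0.71 [ 0.5545 -0.0201  0.113 ]
bar_center [188. 116.] 0.64 [ 0.6021 -0.1782  0.113 ]
```

View pics/w2.png

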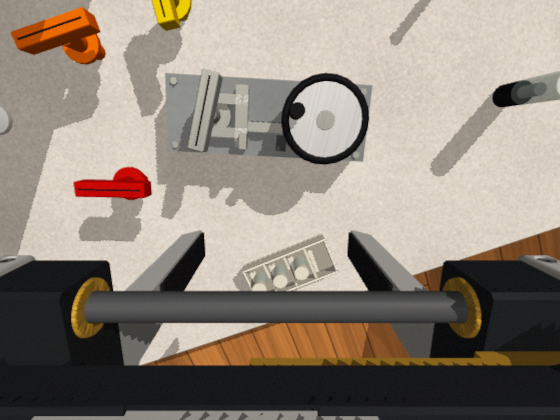

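Wrist view: wheel centre ≈ (325,118), crank top ≈ (297,110), and the burner bar from (210,72) to (197,150). I'll refine those by fitting.

Run:
```python
from h import *
import pickle
np.set_printoptions(precision=4,suppress=True)
from scipy.optimize import least_squares
p=viewer.capture("wrist"); q=pickle.load(open("w2.pkl","rb"))
g=cv2.cvtColor(p["image"],cv2.COLOR_RGB2GRAY)
m=np.zeros_like(g);m[65:170,275:375]=(g[65:170,275:375]<60)*255
cs,_=cv2.findContours(m,cv2.RETR_EXTERNAL,cv2.CHAIN_APPROX_NONE)
c=max(cs,key=len)[:,0];c=cv2.convexHull(c)[:,0] 
P=np.array([atz(p,(v,u),.0975)[:2] for u,v in c])
r=least_squares(lambda x:np.hypot(*(P-x[:2]).T)-x[2],[.618,.126,.06],loss='soft_l1',f_scale=.001)
print("rim",r.x,np.abs(r.fun).max())
m2=np.zeros_like(g);m2[92:132,288:318]=(g[92:132,288:318]<60)*255
n,l,st,ce=cv2.connectedComponentsWithStats(m2);print(st,ce)
for z in(.123,.142):
  for k in range(1,n):
    if st[k,4]>60: print(z,atz(p,ce[k][::-1],z))
for k in("wheel_axis","crank_top","burner","fork_lug"):
  for rr in regions_of(p,k)[:3]: 
    print(k,rr["at"],rr["confidence"],rr["region"].sum())
# bar: bright top
m3=np.zeros_like(g);m3[60:160,185:222]=(g[60:160,185:222]>0)
x=p["image"][105:116,190:232].mean(2).astype(int);print(x[::5])
side=viewer.capture("side");sc=viewer.capture("scene")
for nm,pp in(("side",side),("scene",sc)):
  for k,z in dict(crank_top=.142,wheel_axis=.092,socket=.06,bar_center=.113).items():
    for rr in place_of(pp,k)[:2]: print(nm,k,rr["confidence"],atz(pp,rr["at"],z))
i=p["image"][60:170,160:300,::-1];cv2.imwrite("pics/w2c.png",cv2.resize(i,None,fx=5,fy=5,interpolation=cv2.INTER_CUBIC))
```

```text
rim [0.6177 0.1244 0.0594] 0.01662539320704806
[[     0      0    560    420 234874]
 [   288     92     17     40    326]] [[279.4798 209.6414]
 [294.0491 107.6319]]
0.123 [0.5896 0.0887 0.123 ]
0.142 [0.5909 0.087  0.142 ]
wheel_axis [114.7, 283.6] 0.94 13808
wheel_axis [123.7, 243.4] 0.67 1612
crank_top [108.5, 296.7] 0.57 204
burner [184.9, 120.5] 0.94 1657
burner [112.8, 208.8] 0.89 2058
burner [37.4, 67.4] 0.75 3300
fork_lug [124.1, 241.2] 0.98 1527
[[143 144 144 147 148 139 163 176 176 173 171 170 133  64  99 158 170 170
  169 171 172 160 133  90  73  76  81 109 121 120 119 120 119 119 119 120
  118  93  77  88  91  90]
 [147 148 144 118 137 170 177 177 171 169 168 133  65 101 155 169 169 169
  169 173 161 130  88  76  75  77  96 106 105 149 161 166 160 158 161 160
  166 163 162 154 110  92]
 [139 114 101 130 166 175 174 170 168 169 144  78 100 155 166 166 168 167
  175 158 125  87  73  76  87 132 110  78  84  82 120 154 169 171 170 170
  168 166 166 169 140 100]]
side crank_top 0.51 [0.5976 0.0994 0.142 ]
side wheel_axis 0.78 [0.62   0.1345 0.092 ]
side socket 0.84 [ 0.5602 -0.0229  0.06  ]
side socket 0.71 [0.4347 0.3458 0.06  ]
side bar_center 0.98 [ 0.551  -0.0201  0.113 ]
side bar_center 0.95 [ 0.387  -0.1764  0.113 ]
scene crank_top 0.4 [0.5851 0.0926 0.142 ]
scene wheel_axis 0.89 [0.618  0.1194 0.092 ]
scene socket 0.7 [ 0.5606 -0.0267  0.06  ]
scene socket 0.45 [ 0.5258 -0.0035  0.06  ]
scene bar_center 0.88 [ 0.3956 -0.0263  0.113 ]
scene bar_center 0.86 [ 0.5621 -0.0265  0.113 ]
```

View pics/w2c.png

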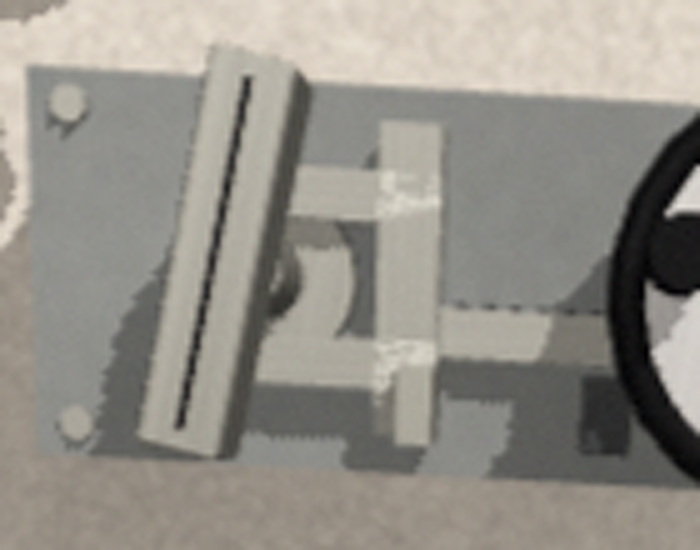

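step_arm --deltas '[{"hand":1,"x":-20,"y":14,"z":-10,"rx":0,"ry":0,"rz":0},{"hand":1,"x":-30,"y":20,"z":-25,"rx":0,"ry":0,"rz":0},{"hand":1,"x":-30,"y":20,"z":-30,"rx":0,"ry":0,"rz":0},{"hand":1,"x":-6,"y":4.5,"z":-35,"rx":0,"ry":0,"rz":0},{"hand":1,"x":0,"y":0,"z":-30,"rx":0,"ry":0,"rz":0},{"hand":1,"x":0,"y":0,"z":-30,"rx":0,"ry":0,"rz":0},{"hand":1,"x":0,"y":0,"z":-20,"rx":0,"ry":0,"rz":0},{"hand":1,"x":0,"y":0,"z":-10,"rx":0,"ry":0,"rz":0},{"hand":0.4,"x":0,"y":0,"z":0,"rx":0,"ry":0,"rz":0},{"hand":0.4,"x":0,"y":0,"z":0,"rx":0,"ry":0,"rz":0}]' --squeeze 20

```text
time_s: 6.85
position: [0.5949, 0.0889, 0.1122]
ee_rot: [0.178, 0.984, 0.0, 0.001]
contact_force: [0.2, 0.8, 1.0]
gripper_width: 0.0776
gripper_force: 0.0
```

Run:
```python
from h import *
np.set_printoptions(precision=4,suppress=True)
p=viewer.capture("wrist");a=p["image"][150:420,:]
s=viewer.capture("side");b=cv2.resize(s["image"][130:220,240:320],None,fx=3,fy=3,interpolation=cv2.INTER_CUBIC)
cv2.imwrite("pics/w3.png",np.hstack([a,b])[:,:,::-1])
```

```text
(no output)
```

View pics/w3.png

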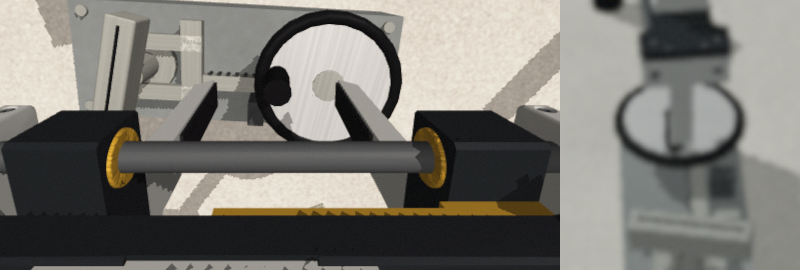

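The crank sits between the fingertips, full-image ≈ (278,238). I'll check how well it is centred before closing.

Run:
```python
from h import *
np.set_printoptions(precision=4,suppress=True)
p=viewer.capture("wrist");st=readout.read_state();print(st["position"],st["gripper_width"])
x=st["position"]
for z in(.104,.112,.142):print("proj tcp xy at",z,proj(p,np.array([x[0],x[1],z])))
for k in("crank_top",):
  for r in place_of(p,k)[:2]:print(r["confidence"],r["at"],atz(p,r["at"],.142))
  for r in regions_of(p,k)[:2]:
    v,u=np.nonzero(r["region"]);print(r["confidence"],r["at"],v.min(),v.max(),u.min(),u.max())
g=p["image"].mean(2);m=g[200:270,262:300]<60
v,u=np.nonzero(m);print(v.min()+200,v.max()+200,u.min()+262,u.max()+262)
for r in range(205,265,4):
  w=np.nonzero(g[r,262:305]<60)[0];print(r,(w+262).min() if len(w) else 0,(w+262).max() if len(w) else 0)
```

```text
[0.5948 0.0889 0.1121] 0.0656775697965481
proj tcp xy at 0.104 [np.float64(225.8722592527327), np.float64(276.1434296939291)]
proj tcp xy at 0.112 [np.float64(228.99643076063364), np.float64(276.1673958460529)]
proj tcp xy at 0.142 [np.float64(242.9786100430276), np.float64(276.27465597401215)]
0.81 [242.3, 277.0] [0.5945 0.0895 0.142 ]
0.93 [238.9, 276.5] 216 255 263 290
200 269 262 290
205 262 274
209 262 272
213 262 270
217 262 280
221 262 285
225 262 287
229 262 288
233 262 288
237 262 289
241 262 290
245 262 290
249 262 288
253 262 284
257 262 270
261 262 272
```

Run:
```python
import numpy as np
a0=np.arctan2(-.0355,-.0229);a=a0+.25*np.arange(0,37);P=42*np.c_[np.cos(a),np.sin(a)]
for i,d in enumerate(np.diff(P,axis=0)):print(i,*np.round(d,1), end=' | ')
```

```text
0 9.4 -4.5 | 1 10.3 -2.1 | 2 10.5 0.5 | 3 10.0 3.1 | 4 8.9 5.5 | 5 7.3 7.5 | 6 5.2 9.1 | 7 2.8 10.1 | 8 0.2 10.5 | 9 -2.4 10.2 | 10 -4.8 9.3 | 11 -7.0 7.8 | 12 -8.7 5.8 | 13 -9.9 3.5 | 14 -10.4 0.9 | 15 -10.3 -1.7 | 16 -9.6 -4.2 | 17 -8.3 -6.4 | 18 -6.4 -8.3 | 19 -4.2 -9.6 | 20 -1.7 -10.3 | 21 0.9 -10.4 | 22 3.5 -9.9 | 23 5.8 -8.7 | 24 7.8 -7.0 | 25 9.3 -4.8 | 26 10.2 -2.4 | 27 10.5 0.2 | 28 10.1 2.8 | 29 9.1 5.2 | 30 7.5 7.3 | 31 5.5 8.9 | 32 3.1 10.0 | 33 0.5 10.5 | 34 -2.1 10.3 | 35 -4.5 9.4 |
```

step_arm --deltas '[{"hand":0,"x":0,"y":0,"z":0,"rx":0,"ry":0,"rz":0},{"hand":0,"x":0,"y":0,"z":0,"rx":0,"ry":0,"rz":0},{"hand":0,"x":0,"y":0,"z":0,"rx":0,"ry":0,"rz":0},{"hand":0,"x":0,"y":0,"z":0,"rx":0,"ry":0,"rz":0},{"hand":0,"x":0,"y":0,"z":0,"rx":0,"ry":0,"rz":0},{"hand":0,"x":0,"y":0,"z":0,"rx":0,"ry":0,"rz":0},{"hand":0,"x":0,"y":0,"z":0,"rx":0,"ry":0,"rz":0},{"hand":0,"x":0,"y":0,"z":0,"rx":0,"ry":0,"rz":0},{"hand":0,"x":0,"y":0,"z":0,"rx":0,"ry":0,"rz":0},{"hand":0,"x":0,"y":0,"z":0,"rx":0,"ry":0,"rz":0}]' --squeeze 20

```text
time_s: 8.35
position: [0.5942, 0.0897, 0.111]
ee_rot: [0.178, 0.984, 0.001, 0.0]
contact_force: [2.7, 4.6, -1.4]
gripper_width: 0.0153
gripper_force: 20.0
```

step_arm --deltas '[{"hand":0,"x":9.4,"y":-4.5,"z":0,"rx":0,"ry":0,"rz":0},{"hand":0,"x":10.3,"y":-2.1,"z":0,"rx":0,"ry":0,"rz":0},{"hand":0,"x":10.5,"y":0.5,"z":0,"rx":0,"ry":0,"rz":0},{"hand":0,"x":10,"y":3.1,"z":0,"rx":0,"ry":0,"rz":0},{"hand":0,"x":0,"y":0,"z":0,"rx":0,"ry":0,"rz":0},{"hand":0,"x":0,"y":0,"z":0,"rx":0,"ry":0,"rz":0},{"hand":0,"x":0,"y":0,"z":0,"rx":0,"ry":0,"rz":0},{"hand":0,"x":0,"y":0,"z":0,"rx":0,"ry":0,"rz":0},{"hand":0,"x":0,"y":0,"z":0,"rx":0,"ry":0,"rz":0},{"hand":0,"x":0,"y":0,"z":0,"rx":0,"ry":0,"rz":0}]' --squeeze 20

```text
time_s: 9.6
position: [0.634, 0.0863, 0.1109]
ee_rot: [0.178, 0.984, 0.0, -0.0]
contact_force: [-0.6, 5.3, 1.0]
gripper_width: 0.0159
gripper_force: 20.0
```

Run:
```python
from h import *
np.set_printoptions(precision=4,suppress=True)
p=viewer.capture("wrist");st=readout.read_state();x=st["position"];print(x)
save(p,"w4")
print(proj(p,np.array([x[0],x[1],.142])))
for k,z in(("crank_top",.142),("wheel_axis",.092),("fork_lug",.08),("socket",.06)):
  for r in place_of(p,k)[:2]:print(k,r["confidence"],r["at"],atz(p,r["at"],z))
```

```text
[0.634  0.0863 0.1109]
[np.float64(243.8003212716834), np.float64(276.37988342434517)]
crank_top 0.64 [243.4, 279.2] [0.6344 0.0881 0.142 ]
crank_top 0.5 [180.8, 96.4] [ 0.5558 -0.0039  0.142 ]
fork_lug 0.63 [216.7, 190.5] [0.6067 0.0177 0.08  ]
```

View pics/w4.png

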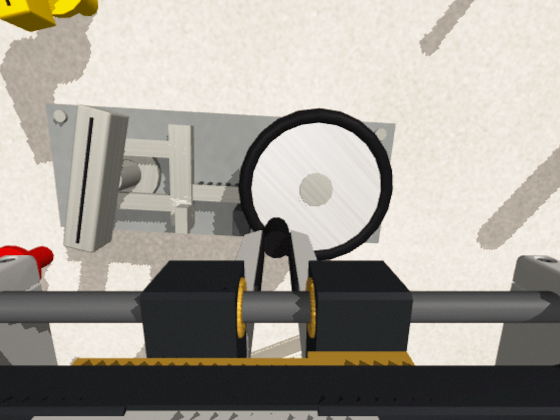

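Crank held and the wheel turns with it. Continuing the circle.

step_arm --deltas '[{"hand":0,"x":8.9,"y":6,"z":0,"rx":0,"ry":0,"rz":0},{"hand":0,"x":7.3,"y":8,"z":0,"rx":0,"ry":0,"rz":0},{"hand":0,"x":5.2,"y":9.1,"z":0,"rx":0,"ry":0,"rz":0},{"hand":0,"x":2.8,"y":10.1,"z":0,"rx":0,"ry":0,"rz":0},{"hand":0,"x":0.2,"y":10.5,"z":0,"rx":0,"ry":0,"rz":0},{"hand":0,"x":-2.4,"y":10.2,"z":0,"rx":0,"ry":0,"rz":0},{"hand":0,"x":-4.8,"y":9.3,"z":0,"rx":0,"ry":0,"rz":0},{"hand":0,"x":-7,"y":7.8,"z":0,"rx":0,"ry":0,"rz":0},{"hand":0,"x":-8.7,"y":5.8,"z":0,"rx":0,"ry":0,"rz":0},{"hand":0,"x":-9.9,"y":3.5,"z":0,"rx":0,"ry":0,"rz":0}]'

```text
time_s: 11.1
position: [0.6253, 0.1665, 0.111]
ee_rot: [0.178, 0.984, 0.0, 0.0]
contact_force: [2.0, -3.6, -0.8]
gripper_width: 0.0158
gripper_force: 20.0
```

step_arm --deltas '[{"hand":0,"x":-10.4,"y":0.9,"z":0,"rx":0,"ry":0,"rz":0},{"hand":0,"x":-10.3,"y":-1.7,"z":0,"rx":0,"ry":0,"rz":0},{"hand":0,"x":-9.6,"y":-4.2,"z":0,"rx":0,"ry":0,"rz":0},{"hand":0,"x":-8.3,"y":-6.4,"z":0,"rx":0,"ry":0,"rz":0},{"hand":0,"x":-6.4,"y":-8.3,"z":0,"rx":0,"ry":0,"rz":0},{"hand":0,"x":-4.2,"y":-9.6,"z":0,"rx":0,"ry":0,"rz":0},{"hand":0,"x":-1.7,"y":-10.3,"z":0,"rx":0,"ry":0,"rz":0},{"hand":0,"x":0.9,"y":-10.4,"z":0,"rx":0,"ry":0,"rz":0},{"hand":0,"x":3.5,"y":-9.9,"z":0,"rx":0,"ry":0,"rz":0},{"hand":0,"x":5.8,"y":-8.7,"z":0,"rx":0,"ry":0,"rz":0}]'

```text
time_s: 12.35
position: [0.585, 0.0977, 0.111]
ee_rot: [0.179, 0.984, 0.001, -0.001]
contact_force: [2.9, 4.0, -2.8]
gripper_width: 0.0155
gripper_force: 20.0
```

step_arm --deltas '[{"hand":0,"x":7.8,"y":-7,"z":0,"rx":0,"ry":0,"rz":0},{"hand":0,"x":9.3,"y":-4.8,"z":0,"rx":0,"ry":0,"rz":0},{"hand":0,"x":10.2,"y":-2.4,"z":0,"rx":0,"ry":0,"rz":0},{"hand":0,"x":10.5,"y":0.2,"z":0,"rx":0,"ry":0,"rz":0},{"hand":0,"x":0,"y":0,"z":0,"rx":0,"ry":0,"rz":0},{"hand":0,"x":0,"y":0,"z":0,"rx":0,"ry":0,"rz":0},{"hand":0,"x":0,"y":0,"z":0,"rx":0,"ry":0,"rz":0},{"hand":0,"x":0,"y":0,"z":0,"rx":0,"ry":0,"rz":0},{"hand":0,"x":0,"y":0,"z":0,"rx":0,"ry":0,"rz":0},{"hand":0,"x":0,"y":0,"z":0,"rx":0,"ry":0,"rz":0}]'

```text
time_s: 13.6
position: [0.6228, 0.0834, 0.111]
ee_rot: [0.178, 0.984, -0.0, 0.0]
contact_force: [1.3, 1.2, 1.0]
gripper_width: 0.0154
gripper_force: 20.0
```

Run:
```python
from h import *
np.set_printoptions(precision=4,suppress=True)
p=viewer.capture("wrist");st=readout.read_state();x=st["position"];print(x,st["contact_force"])
save(p,"w5")
```

```text
[0.6227 0.0834 0.1109] [ 1.5414  1.4559 -0.8785]
```

View pics/w5.png

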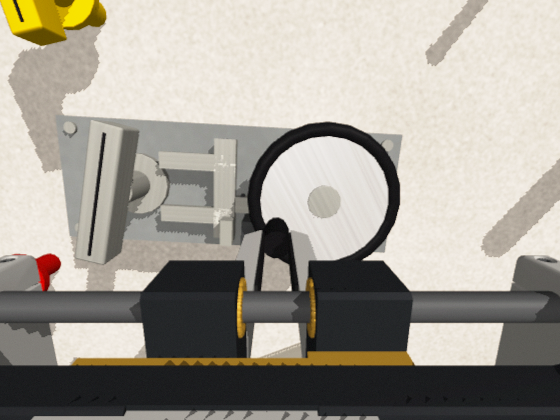

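The slide has come most of the way; the prong tips (col ≈160) still overlap the flange edge (≈167). About 1–2 rad to go.

step_arm --deltas '[{"hand":0,"x":10.1,"y":2.8,"z":0,"rx":0,"ry":0,"rz":0},{"hand":0,"x":9.1,"y":5.2,"z":0,"rx":0,"ry":0,"rz":0},{"hand":0,"x":7.5,"y":7.3,"z":0,"rx":0,"ry":0,"rz":0},{"hand":0,"x":5.5,"y":8.9,"z":0,"rx":0,"ry":0,"rz":0},{"hand":0,"x":3.1,"y":10,"z":0,"rx":0,"ry":0,"rz":0},{"hand":0,"x":0,"y":0,"z":0,"rx":0,"ry":0,"rz":0},{"hand":0,"x":0,"y":0,"z":0,"rx":0,"ry":0,"rz":0},{"hand":0,"x":0,"y":0,"z":0,"rx":0,"ry":0,"rz":0},{"hand":0,"x":0,"y":0,"z":0,"rx":0,"ry":0,"rz":0},{"hand":0,"x":0,"y":0,"z":0,"rx":0,"ry":0,"rz":0}]'

```text
time_s: 14.9
position: [0.6584, 0.1176, 0.111]
ee_rot: [0.179, 0.984, 0.0, 0.0]
contact_force: [1.6, 0.8, -0.2]
gripper_width: 0.0152
gripper_force: 20.0
```

step_arm --deltas '[{"hand":0,"x":0.5,"y":5.2,"z":0,"rx":0,"ry":0,"rz":0},{"hand":0,"x":0,"y":5.3,"z":0,"rx":0,"ry":0,"rz":0},{"hand":0,"x":-0.7,"y":5.2,"z":0,"rx":0,"ry":0,"rz":0},{"hand":0,"x":0,"y":0,"z":0,"rx":0,"ry":0,"rz":0},{"hand":0,"x":0,"y":0,"z":0,"rx":0,"ry":0,"rz":0},{"hand":0,"x":0,"y":0,"z":0,"rx":0,"ry":0,"rz":0},{"hand":0,"x":0,"y":0,"z":0,"rx":0,"ry":0,"rz":0},{"hand":0,"x":0,"y":0,"z":0,"rx":0,"ry":0,"rz":0},{"hand":0,"x":0,"y":0,"z":0,"rx":0,"ry":0,"rz":0},{"hand":0,"x":0,"y":0,"z":0,"rx":0,"ry":0,"rz":0}]'

```text
time_s: 16.15
position: [0.6588, 0.1298, 0.111]
ee_rot: [0.179, 0.984, -0.003, 0.001]
contact_force: [3.0, -8.2, -1.0]
gripper_width: 0.0154
gripper_force: 20.0
```

Resisting force has appeared, so the stop is reached. I'll press slightly more and verify.

step_arm --deltas '[{"hand":0,"x":-0.6,"y":3,"z":0,"rx":0,"ry":0,"rz":0},{"hand":0,"x":0,"y":0,"z":0,"rx":0,"ry":0,"rz":0},{"hand":0,"x":0,"y":0,"z":0,"rx":0,"ry":0,"rz":0},{"hand":0,"x":0,"y":0,"z":0,"rx":0,"ry":0,"rz":0},{"hand":0,"x":0,"y":0,"z":0,"rx":0,"ry":0,"rz":0},{"hand":0,"x":0,"y":0,"z":0,"rx":0,"ry":0,"rz":0},{"hand":0,"x":0,"y":0,"z":0,"rx":0,"ry":0,"rz":0},{"hand":0,"x":0,"y":0,"z":0,"rx":0,"ry":0,"rz":0},{"hand":0,"x":0,"y":0,"z":0,"rx":0,"ry":0,"rz":0},{"hand":0,"x":0,"y":0,"z":0,"rx":0,"ry":0,"rz":0}]'

```text
time_s: 17.4
position: [0.6587, 0.13, 0.111]
ee_rot: [0.179, 0.984, -0.005, 0.002]
contact_force: [4.0, -13.2, -0.6]
gripper_width: 0.0154
gripper_force: 20.0
```

Run:
```python
from h import *
np.set_printoptions(precision=4,suppress=True)
p=viewer.capture("wrist");st=readout.read_state();print(st["position"],st["contact_force"])
save(p,"w6")
for k,z in(("bar_center",.113),("fork_lug",.08),("socket",.06)):
  for r in place_of(p,k)[:2]:print(k,r["confidence"],r["at"],atz(p,r["at"],z))
cv2.imwrite("pics/w6c.png",cv2.resize(p["image"][90:310,0:300,::-1],None,fx=2.6,fy=2.6,interpolation=cv2.INTER_CUBIC))
```

```text
[0.6587 0.13   0.111 ] [  2.9779 -13.9779  -1.6176]
bar_center 0.67 [170.6, 24.4] [ 0.5529 -0.0244  0.113 ]
fork_lug 0.95 [210.8, 175.4] [0.6221 0.0507 0.08  ]
fork_lug 0.49 [125.0, 555.0] [0.6642 0.364  0.08  ]
```

View pics/w6c.png

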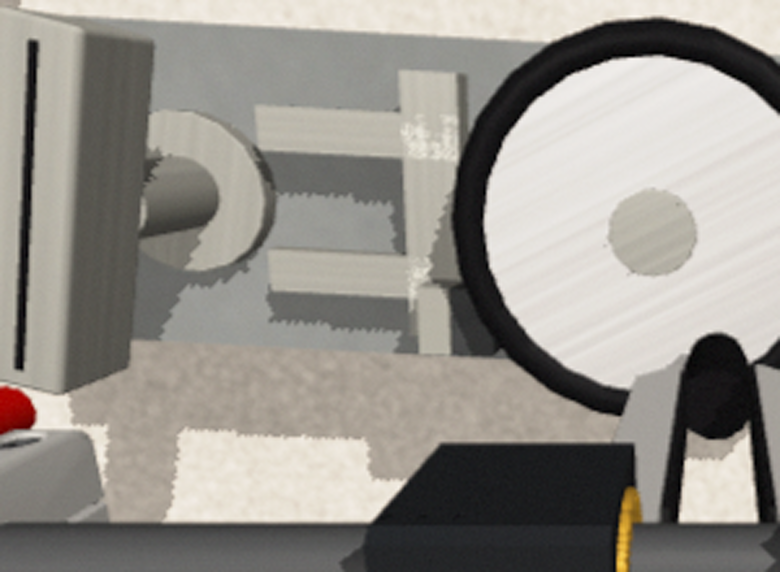

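step_arm --deltas '[{"hand":0.5,"x":0,"y":-2,"z":0,"rx":0,"ry":0,"rz":0},{"hand":0.5,"x":0,"y":0,"z":0,"rx":0,"ry":0,"rz":0},{"hand":0.5,"x":0,"y":0,"z":0,"rx":0,"ry":0,"rz":0},{"hand":0.5,"x":0,"y":0,"z":0,"rx":0,"ry":0,"rz":0},{"hand":0.5,"x":0,"y":0,"z":15,"rx":0,"ry":0,"rz":0},{"hand":0.5,"x":0,"y":0,"z":25,"rx":0,"ry":0,"rz":0},{"hand":0.8,"x":0,"y":-20,"z":30,"rx":0,"ry":0,"rz":0},{"hand":0.8,"x":0,"y":-40,"z":30,"rx":0,"ry":0,"rz":0},{"hand":0.8,"x":0,"y":-40,"z":10,"rx":0,"ry":0,"rz":0},{"hand":0.8,"x":0,"y":-40,"z":0,"rx":0,"ry":0,"rz":0}]'

```text
time_s: 18.85
position: [0.6587, -0.0065, 0.2246]
ee_rot: [0.178, 0.984, 0.0, 0.003]
contact_force: [0.6, 0.2, 0.2]
gripper_width: 0.0749
gripper_force: 0.0
```

Run:
```python
from h import *
import pickle
np.set_printoptions(precision=4,suppress=True)
w2=pickle.load(open("w2.pkl","rb"))
a=atz(w2,(75.6,209.6),.126);b=atz(w2,(145.6,196),.126);print("w2 slot",a,b,(a+b)/2,np.arctan2(*(b-a)[1::-1]))
p=viewer.capture("wrist");st=readout.read_state();print(st["time_s"],st["position"],st["contact_force"])
save(p,"w7")
for k,z in(("bar_center",.113),("fork_lug",.08),("socket",.06),("wheel_axis",.092),("crank_top",.142)):
  for r in place_of(p,k)[:2]:print(k,r["confidence"],r["at"],atz(p,r["at"],z))
# dark slot pixels by blackhat
x0=np.array([.556,-.022,.126]);v,u=map(int,proj(p,x0));print(v,u)
g=cv2.cvtColor(p["image"],cv2.COLOR_RGB2GRAY)
bh=cv2.morphologyEx(g,cv2.MORPH_BLACKHAT,np.ones((9,9)))
m=np.zeros_like(g);r0,r1,c0,c1=max(v-90,0),v+90,max(u-40,0),u+40;m[r0:r1,c0:c1]=(bh[r0:r1,c0:c1]>60)*255
n,l,s,c=cv2.connectedComponentsWithStats(m)
for k in np.argsort(-s[1:,4])[:3]+1:
  vv,uu=np.nonzero(l==k);W=np.array([atz(p,(y,x),.126)[:2] for y,x in zip(vv,uu)])
  rect=cv2.minAreaRect((W*1e4).astype(np.float32));d=np.linalg.svd(W-W.mean(0))[2][0]
  print(s[k],np.array(rect[0])/1e4,np.array(rect[1])/1e4,np.arctan2(d[1],d[0]))
```

```text
w2 slot [0.5179 0.0037 0.126 ] [ 0.5891 -0.0467  0.126 ] [ 0.5535 -0.0215  0.126 ] -0.6160020403212536
18.9 [ 0.6582 -0.0124  0.2235] [ 1.2003 -2.7651 -0.0987]
bar_center 0.92 [204.0, 114.3] [ 0.5999 -0.181   0.113 ]
bar_center 0.91 [110.8, 227.0] [ 0.5518 -0.0217  0.113 ]
fork_lug 0.79 [148.2, 315.7] [0.624  0.0574 0.08  ]
fork_lug 0.47 [159.7, 405.6] [0.6752 0.1551 0.08  ]
wheel_axis 0.61 [121.7, 373.0] [0.6179 0.1264 0.092 ]
crank_top 0.68 [158.7, 406.1] [0.6603 0.1316 0.142 ]
113 226
[227  65  22  95 291] [ 0.5611 -0.0099] [0.0074 0.0938] -0.6132622121323494
[216  65  20  89 207] [ 0.5526 -0.0218] [0.0023 0.0877] -0.618021535187566
[254 101   2   5   5] [0.5561 0.0084] [0.0007 0.004 ] -0.5927931279458141
```

View pics/w7.png

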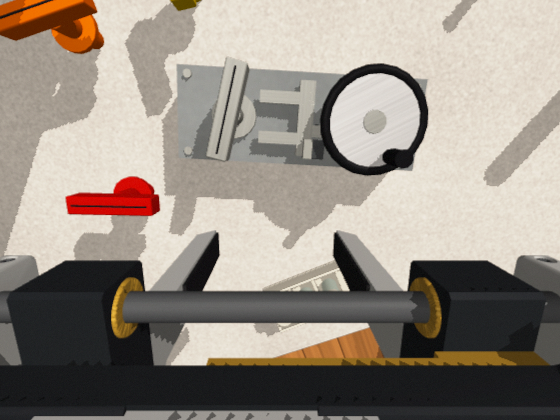

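Crank stayed put at the stop, and the prongs are clear of the flange. Bar centre is ≈ (0.5526, −0.0218) with its axis at −0.617 rad. Moving over it and turning the tool.

step_arm --deltas '[{"hand":0.65,"x":-20,"y":-2,"z":0,"rx":0,"ry":0,"rz":-0.065},{"hand":0.65,"x":-30,"y":-3,"z":0,"rx":0,"ry":0,"rz":-0.065},{"hand":0.65,"x":-30,"y":-3,"z":0,"rx":0,"ry":0,"rz":-0.065},{"hand":0.65,"x":-26,"y":-1,"z":-20,"rx":0,"ry":0,"rz":-0.064},{"hand":0.65,"x":0,"y":0,"z":-20,"rx":0,"ry":0,"rz":0},{"hand":0.65,"x":0,"y":0,"z":-20,"rx":0,"ry":0,"rz":0},{"hand":0.65,"x":0,"y":0,"z":0,"rx":0,"ry":0,"rz":0},{"hand":0.65,"x":0,"y":0,"z":0,"rx":0,"ry":0,"rz":0},{"hand":0.65,"x":0,"y":0,"z":0,"rx":0,"ry":0,"rz":0},{"hand":0.65,"x":0,"y":0,"z":0,"rx":0,"ry":0,"rz":0}]'

```text
time_s: 20.4
position: [0.552, -0.0145, 0.1618]
ee_rot: [0.304, 0.953, 0.0, 0.001]
contact_force: [0.5, 0.3, 0.6]
gripper_width: 0.0611
gripper_force: 0.0
```

Run:
```python
from h import *
from scipy.spatial.transform import Rotation as Ro
np.set_printoptions(precision=4,suppress=True)
p=viewer.capture("wrist");st=readout.read_state();print(st["time_s"],st["position"],st["gripper_width"],st["joints"])
y=Ro.from_quat(st["ee_rot"]).as_matrix()[:,1];print("toolyaw",np.arctan2(y[1],y[0]))
for r in place_of(p,"bar_center")[:3]:print(r["confidence"],r["at"],atz(p,r["at"],.113))
g=cv2.cvtColor(p["image"],cv2.COLOR_RGB2GRAY)
v,u=map(int,proj(p,np.array([.5526,-.0218,.126])));print(v,u)
bh=cv2.morphologyEx(g,cv2.MORPH_BLACKHAT,np.ones((9,9)))
m=np.zeros_like(g);r0,r1,c0,c1=max(v-90,0),v+90,max(u-20,0),u+20;m[r0:r1,c0:c1]=(bh[r0:r1,c0:c1]>60)*255
n,l,s,c=cv2.connectedComponentsWithStats(m)
for k in np.argsort(-s[1:,4])[:3]+1:
  vv,uu=np.nonzero(l==k);W=np.array([atz(p,(a,b),.126)[:2] for a,b in zip(vv,uu)])
  rect=cv2.minAreaRect((W*1e4).astype(np.float32));d=np.linalg.svd(W-W.mean(0))[2][0]
  print(s[k],np.array(rect[0])/1e4,np.array(rect[1])/1e4,np.arctan2(d[1],d[0]))
```

```text
20.45 [ 0.5518 -0.0145  0.1616] 0.061017689666553916 [-0.1832  0.1693  1.6159  0.      1.3552 -1.1362]
toolyaw 0.9530572597176211
0.8 [218.9, 271.9] [ 0.5544 -0.021   0.113 ]
0.73 [161.7, 48.6] [ 0.3972 -0.1515  0.113 ]
0.55 [61.5, 164.0] [ 0.3942 -0.0152  0.113 ]
221 269
[269 173   3  96 287] [ 0.5531 -0.022 ] [0.0018 0.0874] -0.6220919974447345
```

step_arm --deltas '[{"hand":0.65,"x":1,"y":-7.5,"z":0,"rx":0,"ry":0,"rz":-0.004},{"hand":0.65,"x":0,"y":0,"z":-20,"rx":0,"ry":0,"rz":0},{"hand":0.65,"x":0,"y":0,"z":-24,"rx":0,"ry":0,"rz":0},{"hand":0.65,"x":0,"y":0,"z":-16,"rx":0,"ry":0,"rz":0},{"hand":0.65,"x":0,"y":0,"z":-7,"rx":0,"ry":0,"rz":0},{"hand":0.65,"x":0,"y":0,"z":0,"rx":0,"ry":0,"rz":0},{"hand":0,"x":0,"y":0,"z":0,"rx":0,"ry":0,"rz":0},{"hand":0,"x":0,"y":0,"z":0,"rx":0,"ry":0,"rz":0},{"hand":0,"x":0,"y":0,"z":0,"rx":0,"ry":0,"rz":0},{"hand":0,"x":0,"y":0,"z":0,"rx":0,"ry":0,"rz":0}]' --squeeze 40

```text
time_s: 21.75
position: [0.5525, -0.022, 0.0942]
ee_rot: [0.306, 0.952, 0.0, 0.0]
contact_force: [0.6, -0.5, 0.2]
gripper_width: 0.0244
gripper_force: 0.0
```

step_arm --deltas '[{"hand":0,"x":0,"y":0,"z":0,"rx":0,"ry":0,"rz":0},{"hand":0,"x":0,"y":0,"z":0,"rx":0,"ry":0,"rz":0},{"hand":0,"x":0,"y":0,"z":0,"rx":0,"ry":0,"rz":0},{"hand":0,"x":0,"y":0,"z":0,"rx":0,"ry":0,"rz":0},{"hand":0,"x":0,"y":0,"z":0,"rx":0,"ry":0,"rz":0},{"hand":0,"x":0,"y":0,"z":0,"rx":0,"ry":0,"rz":0},{"hand":0,"x":0,"y":0,"z":0,"rx":0,"ry":0,"rz":0},{"hand":0,"x":0,"y":0,"z":0,"rx":0,"ry":0,"rz":0},{"hand":0,"x":0,"y":0,"z":0,"rx":0,"ry":0,"rz":0},{"hand":0,"x":0,"y":0,"z":2,"rx":0,"ry":0,"rz":0}]' --squeeze 40

```text
time_s: 23.0
position: [0.5506, -0.0224, 0.0947]
ee_rot: [0.306, 0.952, -0.001, -0.002]
contact_force: [0.6, 0.3, -3.8]
gripper_width: 0.0204
gripper_force: 40.0
```

step_arm --deltas '[{"hand":0,"x":0,"y":0,"z":4,"rx":0,"ry":0,"rz":0},{"hand":0,"x":0,"y":0,"z":6,"rx":0,"ry":0,"rz":0},{"hand":0,"x":0,"y":0,"z":8,"rx":0,"ry":0,"rz":0},{"hand":0,"x":0,"y":0,"z":8,"rx":0,"ry":0,"rz":0},{"hand":0,"x":0,"y":0,"z":8,"rx":0,"ry":0,"rz":0},{"hand":0,"x":0,"y":0,"z":8,"rx":0,"ry":0,"rz":0},{"hand":0,"x":0,"y":0,"z":8,"rx":0,"ry":0,"rz":0},{"hand":0,"x":0,"y":0,"z":8,"rx":0,"ry":0,"rz":0},{"hand":0,"x":0,"y":0,"z":8,"rx":0,"ry":0,"rz":0},{"hand":0,"x":0,"y":0,"z":8,"rx":0,"ry":0,"rz":0}]'

```text
time_s: 24.25
position: [0.5523, -0.022, 0.1704]
ee_rot: [0.306, 0.952, -0.0, -0.0]
contact_force: [0.0, 0.0, -3.9]
gripper_width: 0.0206
gripper_force: 40.0
```

step_arm --deltas '[{"hand":0,"x":0,"y":0,"z":15,"rx":0,"ry":0,"rz":-0.1},{"hand":0,"x":0,"y":0,"z":15,"rx":0,"ry":0,"rz":-0.1},{"hand":0,"x":0,"y":0,"z":15,"rx":0,"ry":0,"rz":-0.1},{"hand":0,"x":0,"y":0,"z":15,"rx":0,"ry":0,"rz":-0.1},{"hand":0,"x":0,"y":0,"z":15,"rx":0,"ry":0,"rz":-0.1},{"hand":0,"x":0,"y":0,"z":15,"rx":0,"ry":0,"rz":-0.1},{"hand":0,"x":0,"y":0,"z":15,"rx":0,"ry":0,"rz":-0.1},{"hand":0,"x":0,"y":0,"z":10,"rx":0,"ry":0,"rz":-0.1},{"hand":0,"x":0,"y":0,"z":10,"rx":0,"ry":0,"rz":-0.1},{"hand":0,"x":0,"y":0,"z":5,"rx":0,"ry":0,"rz":-0.09}]'

```text
time_s: 25.5
position: [0.5525, -0.022, 0.3009]
ee_rot: [0.722, 0.691, 0.0, 0.0]
contact_force: [0.5, -0.4, -4.0]
gripper_width: 0.0205
gripper_force: 40.0
```

Run:
```python
from h import *
from scipy.spatial.transform import Rotation as Ro
np.set_printoptions(precision=4,suppress=True)
st=readout.read_state();print(st["time_s"],st["position"],st["gripper_width"],st["gripper_force"],st["joints"],st["contact_force"])
M=Ro.from_quat(st["ee_rot"]).as_matrix();print(M)
print("axis for fingers outward", np.cross([0,0,-1],M[:,1]))
p=viewer.capture("side");q=viewer.capture("wrist")
a=cv2.resize(p["image"][80:290,200:350],(400,560));b=cv2.resize(q["image"][:,130:430],(400,560))
cv2.imwrite("pics/s8.png",np.hstack([a,b])[:,:,::-1])
```

```text
25.5 [ 0.5525 -0.022   0.3009] 0.020457600807050554 39.98962104320526 [-0.1964  0.0911  1.4188  0.      1.6306 -0.1524] [ 0.5074 -0.3839 -3.992 ]
[[ 0.044   0.999   0.001 ]
 [ 0.999  -0.044  -0.0002]
 [-0.0002  0.001  -1.    ]]
axis for fingers outward [-0.044 -0.999 -0.   ]
```

View pics/s8.png

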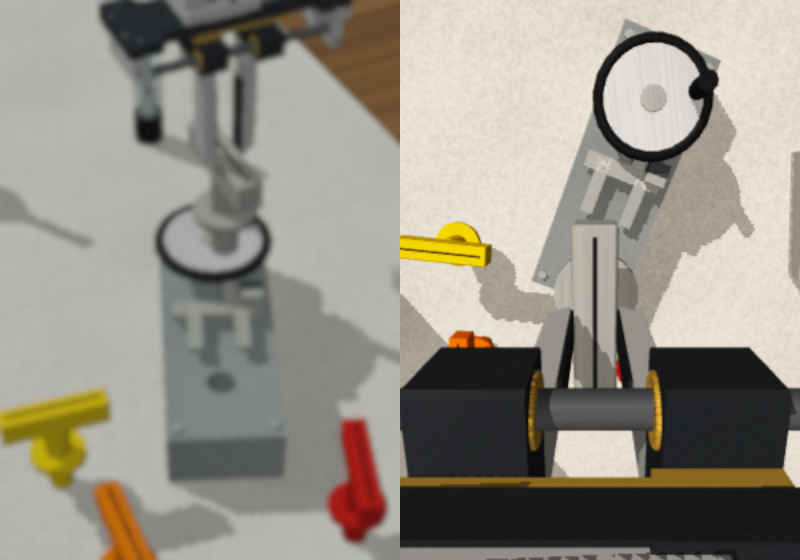

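The burner is out and held straight, and the slide is still back. Now tipping the fingers outward about the bar's axis.

step_arm --deltas '[{"hand":0,"x":0,"y":0,"z":3,"rx":-0.004,"ry":-0.06,"rz":0},{"hand":0,"x":3,"y":0,"z":5,"rx":-0.004,"ry":-0.1,"rz":0},{"hand":0,"x":3,"y":0,"z":5,"rx":-0.004,"ry":-0.1,"rz":0},{"hand":0,"x":3,"y":0,"z":5,"rx":-0.004,"ry":-0.1,"rz":0},{"hand":0,"x":3,"y":0,"z":5,"rx":-0.004,"ry":-0.1,"rz":0},{"hand":0,"x":3,"y":0,"z":5,"rx":-0.004,"ry":-0.1,"rz":0},{"hand":0,"x":3,"y":0,"z":5,"rx":-0.004,"ry":-0.1,"rz":0},{"hand":0,"x":3,"y":0,"z":5,"rx":-0.004,"ry":-0.1,"rz":0},{"hand":0,"x":3,"y":0,"z":5,"rx":-0.004,"ry":-0.1,"rz":0},{"hand":0,"x":0,"y":0,"z":5,"rx":-0.004,"ry":-0.1,"rz":0}]'

```text
time_s: 26.85
position: [0.5753, -0.0215, 0.3467]
ee_rot: [0.639, 0.615, 0.32, 0.334]
contact_force: [0.6, 0.7, -3.3]
gripper_width: 0.0205
gripper_force: 40.0
```

step_arm --deltas '[{"hand":0,"x":0,"y":0,"z":0,"rx":0,"ry":-0.04,"rz":0},{"hand":0,"x":0,"y":0,"z":0,"rx":0,"ry":0,"rz":0},{"hand":0,"x":0,"y":0,"z":0,"rx":0,"ry":0,"rz":0},{"hand":0,"x":0,"y":0,"z":0,"rx":0,"ry":0,"rz":0},{"hand":0,"x":0,"y":0,"z":0,"rx":0,"ry":0,"rz":0},{"hand":0,"x":0,"y":0,"z":0,"rx":0,"ry":0,"rz":0},{"hand":0,"x":0,"y":0,"z":0,"rx":0,"ry":0,"rz":0},{"hand":0,"x":0,"y":0,"z":0,"rx":0,"ry":0,"rz":0},{"hand":0,"x":0,"y":0,"z":0,"rx":0,"ry":0,"rz":0},{"hand":0,"x":0,"y":0,"z":0,"rx":0,"ry":0,"rz":0}]'

```text
time_s: 28.1
position: [0.5763, -0.022, 0.3479]
ee_rot: [0.634, 0.607, 0.333, 0.346]
contact_force: [-0.2, -0.1, -2.3]
gripper_width: 0.0209
gripper_force: 40.0
```

Run:
```python
from h import *
from scipy.spatial.transform import Rotation as Ro
np.set_printoptions(precision=4,suppress=True)
st=readout.read_state();print(st["time_s"],st["position"],st["gripper_width"],st["gripper_force"],st["joints"],st["dq"],st["contact_force"])
M=Ro.from_quat(st["ee_rot"]).as_matrix();print("tilt",np.arccos(-M[2,2]))
S,C,W=viewer.capture("side"),viewer.capture("scene"),viewer.capture("wrist")
T=st["position"]; ax=M[:,2]; bar=T-ctrl.hold_point_z*ax; print("expected bar,burner,stem",bar,bar+.053*ax,bar+.091*ax)
for n,p in(("S",S),("C",C)):
  for k,X in(("bar_center",bar),("burner",bar+.053*ax),("stem_end",bar+.091*ax)):
    print(n,k,"exp",np.round(proj(p,X)),[(np.round(r["at"]),round(r["confidence"],2)) for r in place_of(p,k)[:3]])
for r in place_of(S,"fork_lug")[:1]:print(r["confidence"],atz(S,r["at"],.08))
for r in place_of(S,"crank_top")[:1]:print(r["confidence"],atz(S,r["at"],.142))
a=cv2.resize(S["image"][80:230,200:350],(400,400));b=cv2.resize(C["image"][100:250,230:380],(400,400))
cv2.imwrite("pics/s9.png",np.hstack([a,b])[:,:,::-1])
```

```text
28.1 [ 0.5763 -0.022   0.3479] 0.020914862768725825 39.997572898864746 [-0.3676 -0.5683  2.1869  0.4946  0.6055 -0.5964] [ 0.0004  0.002   0.0009  0.0001 -0.0001 -0.0004] [-0.2071 -0.0717 -2.327 ]
tilt 1.0007990465686492
expected bar,burner,stem [ 0.5605 -0.0214  0.3581] [ 0.6051 -0.0232  0.3295] [ 0.637  -0.0245  0.309 ]
S bar_center exp [125. 287.] [(array([254., 334.]), 0.93), (array([282., 248.]), 0.85), (array([236., 220.]), 0.77)]
S burner exp [131. 306.] [(array([292., 249.]), 0.97), (array([269., 335.]), 0.93), (array([248., 220.]), 0.7)]
S stem_end exp [135. 318.] [(array([279., 332.]), 0.74), (array([132., 319.]), 0.68), (array([258., 224.]), 0.61)]
C bar_center exp [163. 280.] [(array([201., 209.]), 0.98), (array([164., 278.]), 0.84), (array([256., 237.]), 0.77)]
C burner exp [182. 289.] [(array([212., 218.]), 0.97), (array([192., 253.]), 0.89), (array([181., 286.]), 0.62)]
C stem_end exp [196. 295.] [(array([214., 217.]), 0.95), (array([195., 257.]), 0.75), (array([198., 294.]), 0.63)]
0.66 [0.6159 0.0585 0.08  ]
0.65 [0.6642 0.1388 0.142 ]
```

View pics/s9.png

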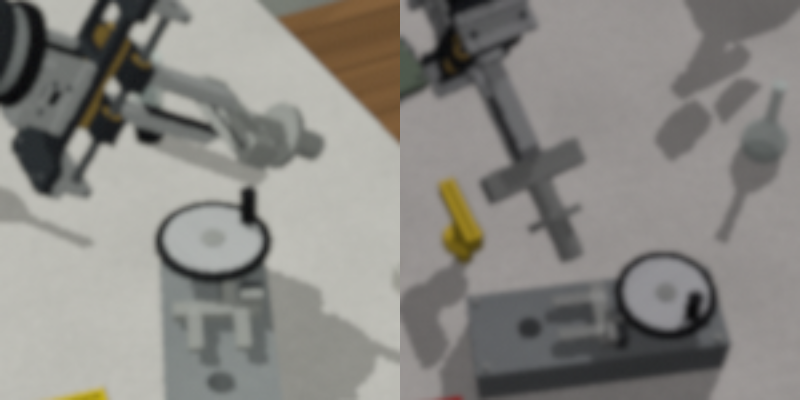

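The burner is held tipped about 57°, its detected points match what I expected from the tool pose, the slide is at its stop, and everything is still. Handing in.

```bash
python3 -c "
from cell import ticket
print(ticket.hand_in())"
```

```text
the job is handed in; nothing more can be done
None
```

I handed the job in at about 28 s with the fork slide wound back against its stop. The burner head is drawn out and held still, tipped about 57° with its lowest point well over 5 cm above the stand; the judge returned no verdict.

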